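# Wedge a piston up to the height finger

## Robot

A 7-joint arm with a two-finger parallel gripper is mounted at the origin on a cart in front of the work surface, level with it; the furniture and walls round the work are solid. World frame = base frame: x ahead of the robot, y to its left, z up, the work surface at z = 0. Lengths are in m, angles in degrees, forces in N, time in s.
With the tool pointing down it reaches from about 0.425 to 0.875 m from the base axis. Payload 4.7 kg.
Tool frame: the origin (TCP) lies on the centre line of the jaws, within the pads' length; the fingertips stand 19 mm ahead of it and the grasp point (between the pads) is the TCP; z points along the fingers, y is the line along which they close (so a half turn about z gives the same grasp; the last joint's range is limited). The gripper opens to 87 mm and grips with 3 to 60 N. Pads are 19 mm wide; open, the fingers measure 117 mm over their backs; the gripper's body (75 mm by 190 mm) begins 51 mm behind the grasp point.
Start: joints at [-66.056, 18.392, -4.016, 83.108, 1.295, 78.541, -3.26], TCP at [0.255, 0.598, 0.242] pointing down, gripper open.
Joint ranges: [-163.93, 163.93], [-17.29, 119.83], [-79.2, 71.16], [3.27, 140.29], [-89.18, 269.18], [5.43, 117.66], [-154.24, 154.24]. Speed limits (degrees/s): [147.25, 147.25, 180, 180, 180, 180, 180].

## Interface

Orientations are given as a 3x3 rotation matrix whose columns are the frame's x, y, z axes.
In Python, from rig import telemetry, capture, get_calibration, order gives the robot as it stands. The module is installed in compiled form; this text tells all that it offers.
- The arm moves only by the tool send_rows, never from a script. Its argument "rows" is a list of rows, each a list of 7 numbers: the shift along the tool's x, y, z in mm, then the turn, a rotation vector about the tool's x, y, z in degrees, then the finger opening in mm, from 0 to 87. In form: [[tx, ty, tz, wx, wy, wz, jaw], ...]. A call has exactly 8 rows; each row is the pose to reach, as a shift and turn from the pose commanded when the call began, along the tool's axes at that moment; what a row does not reach only later rows make up. A row lasts 1/10 s, in which the tool goes at most 50 mm and 8.59 degrees, less where a joint would pass 70% of its speed; a pose out of reach is approached as far as the arm can. A call with a gripper value outside its range is refused whole. The fingers move at their own pace and stop on an object; "grip_force" is the grip in N (left out, the last holds). Time passes only in rows, so rows that repeat a pose let the fingers close, or fill a call up. It gives the time, the measured TCP pose, the force, the opening and the grip force at its end, in the units of the state.
- telemetry.observe(): the state, without advancing time (a new reading comes with each control period).
- capture(name): name is "scene" or "top" or "wrist"; returns the picture (384x512x3 uint8, red, green, blue); there is no depth.
- get_calibration(name): a dict with "intrinsics" (3x3 intrinsics, pixels), "world_from_camera" (4x4, takes a point from camera to world coordinates); the wrist camera has in their place "tool_from_camera" (4x4, takes a point from camera to tool coordinates, whose origin is the TCP and whose axes are the flange's). Camera axes: x right, y down, z forward; pixel columns grow to the right and rows downward; lengths in m; the calibration is good to about 2 mm. A picture is of the moment at which its call begins: read the wrist's pose just before it. get_calibration takes no time and is no camera call.
- order.job_done(): hands the job in; it is judged then, once.
The state is a dict: "time": time; "joints": joint angles; "dq": joint speeds; "joint_torque": joint torques, N m; "tool_pos": TCP position; "ee_rot": TCP orientation; "ft_force": force on the tool from outside, world axes, zero at the start; "ft_torque": the same for the moment, N m; "width": opening from 0.0 (shut) to 1.0 (fully open); "grasp_force": force on a finger pad.
Only numpy, scipy, OpenCV 4.12 (cv2) and the standard library are available. Lean on these libraries where they do the work, as an engineer would, in place of code of your own. Each camera call takes 0.05 s, during which the arm holds its last target. There are 200 camera calls.

## Task

Pick up the steel taper wedge and slide it, thin end first, along the channel under the lift plate, so that the plate carries the piston up until its crown is nipped against the tip of the height finger. Feel for that contact: the piston must bear lightly but firmly on the finger, with about half a kilogram to one kilogram (5 to 10 N), and never be jammed hard against it. Then let go and leave the wedge in place holding the piston there; do not touch the piston or the finger, and leave the things round about alone.

Things in the scene. Friction and masses are not known exactly. Their poses are not given: they have to be found in the camera images.
- wedge: loose steel taper wedge, 160 mm long (its x), 160 g, lying flat on the bench. Origin on its underside; x points to the thin end (toe), y across, z up. At x = +80 mm the toe is 4 mm high; the top slopes up evenly, 1 in 5, to 22 mm at x = -10 mm; this part is 30 mm wide. Behind it a shank 24 mm wide, 22 mm high, to x = -81 mm, carries an upright grip block
- wedge_toe (a point): middle of the lower edge of the wedge's toe (x = +80 mm in the wedge's frame)
- wedge_grip (a point): where to hold the wedge: middle of its grip block, 36 mm above its underside (x = -60 mm in the wedge's frame, 140 mm behind the toe). The block is 30 mm long (x), 24 mm wide (y) and its top is 54 mm above the underside; pinch it across its width (y). Keep the heel flat on the bench while pushing: a lifted heel sinks when let go, and the piston with it
- fixture: steel lifting fixture screwed to the bench. Origin at bench height under the middle of the lift plate; x points the way the wedge is pushed, from the channel's mouth to the gauge column; z up. Two rails, 10 mm high, x = -62 to +115 mm, outer sides at y = +-60 mm, leave a channel 35 mm wide along x at y = 0, floored by the bare bench. A crossbar bridges it 10 mm up from x = 81 mm
- mouth (a point): middle of the channel's mouth at bench height (x = -62 mm in the fixture's frame); the mouth is 62 mm wide here and narrows to the channel's 35 mm over the next 17 mm
- plate_edge (a point): middle of the lower front edge of the lift plate at rest, 10 mm above the bench (x = -35 mm in the fixture's frame); this edge rides up the wedge's slope, first met when the toe is 30 mm past it. The point stays at rest height
- platen (a joint): rise of the lift plate, m: 0 at rest on the rails, grows upward, stops at 0.03. The plate is 70 mm (x) by 120 mm (y) by 12 mm, weighs 250 g, at rest has its top 22 mm above the bench, and slides on two pillars, 76 mm high, at y = +-47 mm of the fixture
- piston: loose grey metal piston, 64 mm across and 53 mm high, about 0.2 to 0.4 kg, standing crown up on the lift plate within four small pins; origin at the centre of its underside, z up
- gauge: height gauge: column 14 mm across at x = +98 mm of the fixture, its top 180 mm above the bench; origin at its foot; carries a clamped finger over the piston, with a 10 mm tip pointing down, 4 to 10 mm above the crown at the start. This is not measured: feel for it: the push on the wedge is about 5 to 14 N and steady while lifting, then grows several N per mm of travel once the piston touches. The finger does not give
- cup_a: bystander: open galvanised metal cup, 71 mm across, 70 mm high, standing on the bench; origin at the centre of its underside
- bearing_a: bystander: ball bearing, 62 mm across, 16 mm high, lying flat on the bench; origin at the centre of its underside
- nut_0: bystander: steel hexagon nut, 41 mm over its corners, 19 mm high, lying flat on the bench; origin at the centre of its underside
Mind the look-alikes: they are no part of the job. Leave any blue, brown or red look-alike of the piston alone.

How it is judged (in metres and radians):
On the way, in this order (a step that is already met when the one before it is completed fails the run):
1. the wedge's toe is in the channel under the lift plate, flat on the bench, while the plate still rests on the rails (x of wedge_toe in the frame of fixture above -0.03 m and y of wedge_toe in the frame of fixture between -0.017 and 0.017 m and angle between wedge's own z axis and vertical below 0.12 rad and value of joint platen below 0.0025 m), for 0.05 s.
2. the wedge has raised the piston against the finger (contact force between piston and gauge above 1 N and contact force between wedge and fixture above 1 N), for 0.2 s.
At the end, for the whole second after the job is handed in: the wedge lies in the channel under the lift plate, flat (within 0.1 rad) and at rest, its toe past the plate's middle; the piston stands upright (within 0.06 rad) in its place on the plate (within 6 mm) and bears on the finger with 1 to 20 N (contact force between piston and gauge between 1 and 20 N and x of wedge_toe in the frame of fixture above 0 m and y of wedge_toe in the frame of fixture between -0.017 and 0.017 m and angle between wedge's own z axis and vertical below 0.1 rad and angle between piston's own z axis and vertical below 0.06 rad and horizontal distance between piston and fixture below 0.006 m and linear speed of each of wedge, piston below 0.01 m/s); the robot touches nothing.
It fails at once if the piston is jammed against the finger with more than 25 N (contact force between piston and gauge above 25 N).
It fails at once if the robot touches the piston or the gauge (contact force between any of the arm, the fingers and piston above 1 N or contact force between any of the fingers, the arm and gauge above 1 N).
It fails at once if a bystander (cup, bearing or nut) is moved by more than 15 mm (distance of any of cup_a, bearing_a, nut_0 from where it was at the start of the episode above 0.015 m).
It also fails if it takes over 64 s, if anything falls off the work surface, if the arm or the gripper's body presses on something with over 40 N, if the wrist force passes 120 N, or if a joint passes its speed limit or range.

## Working session

There is one attempt and no reset: what is moved stays moved. The work goes in short steps, Python scripts to look and compute and a tool call to move; the robot and the scene stay as the last step left them, time stands still between calls to the robot, and variables do not carry over. Pictures are saved under pics/ and viewed, at most 10 in all, crops included, and the job is handed in when it is done.

Besides the shell and the picture viewer there is one more tool, called after "Emit:" as name(argument=value, ...) on one line, values as JSON. send_rows: Moves the arm, as the interface text tells. Its arguments: {"type":"object","properties":{"rows":{"type":"array"},"grip_force":{"type":"number"}},"required":["rows"]}

```bash
mkdir -p pics
python3 - <<'E'
from rig import telemetry, capture, get_calibration
import cv2,numpy as np
s=telemetry.observe();print(s)
for n in("scene","top"):
    cv2.imwrite(f"pics/{n}0.png",cv2.resize(capture(n)[:,:,::-1],(800,600),interpolation=cv2.INTER_CUBIC))
    print(get_calibration(n))
print(get_calibration("wrist"))
E
```

```text
{'time': 0.0, 'joints': array([-66.05733725,  18.43879732,  -4.01548616,  83.1747331 ,
         1.29488951,  78.54120649,  -3.25913162]), 'dq': array([-0.04584325, -0.04031524, -0.00165475,  0.01324011,  0.03709764,
        0.07203273, -0.06363035]), 'joint_torque': array([ 4.83170794e-06, -4.91280627e+01, -4.03932156e-01, -3.12527525e+01,
       -6.40359591e-02,  4.34924173e-02,  1.37326665e-04]), 'tool_pos': array([0.25522326, 0.59723196, 0.24046593]), 'ee_rot': array([[-9.19601486e-01,  3.92851973e-01, -6.59519555e-04],
       [ 3.92852514e-01,  9.19599736e-01, -1.79646301e-03],
       [-9.92500285e-05, -1.91112397e-03, -9.99998169e-01]]), 'ft_force': array([-0.99626114,  0.42164779, -0.27037542]), 'ft_torque': array([-0.00237635, -0.00350843,  0.03681403]), 'grasp_force': 0.0, 'width': 1.00045417781152}
{'intrinsics': array([[373.29556227,   0.        , 248.04926015],
       [  0.        , 373.29556227, 191.06898963],
       [  0.        ,   0.        ,   1.        ]]), 'world_from_camera': array([[-0.66947789, -0.43494656,  0.60218008, -0.00639999],
       [-0.74254156,  0.41450
[... 520 characters left out ...]
    [-7.66417422e-05, -1.05218583e-01, -9.94449116e-01,
         1.13380888e+00],
       [ 0.00000000e+00,  0.00000000e+00,  0.00000000e+00,
         1.00000000e+00]])}
{'intrinsics': array([[313.16126063,   0.        , 255.48140752],
       [  0.        , 313.16126063, 193.61279404],
       [  0.        ,   0.        ,   1.        ]]), 'tool_from_camera': array([[ 3.46412306e-05, -9.68665193e-01, -2.48370172e-01,
         6.84846034e-02],
       [ 9.99999905e-01,  1.41503189e-04, -4.12400516e-04,
         2.37857117e-04],
       [ 4.34623197e-04, -2.48370134e-01,  9.68665106e-01,
        -1.43225667e-01],
       [ 0.00000000e+00,  0.00000000e+00,  0.00000000e+00,
         1.00000000e+00]])}
```

View pics/scene0.png

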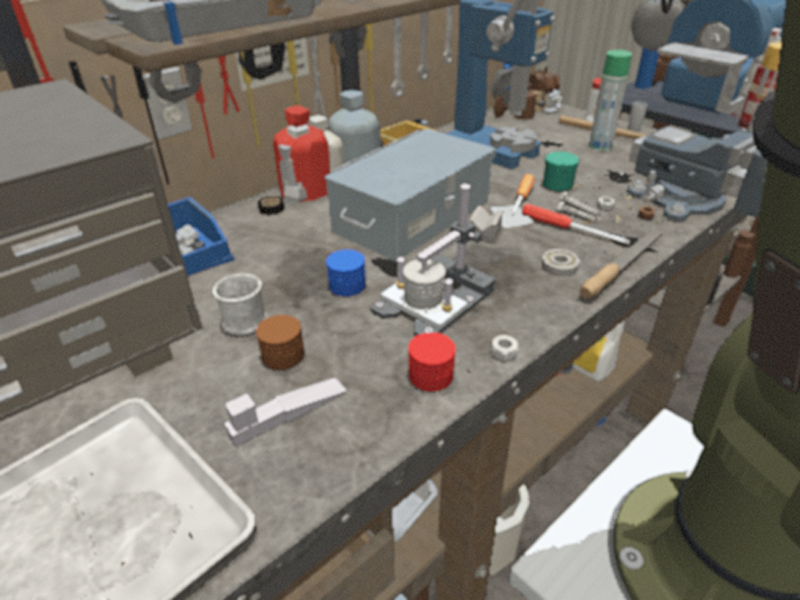

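View pics/top0.png

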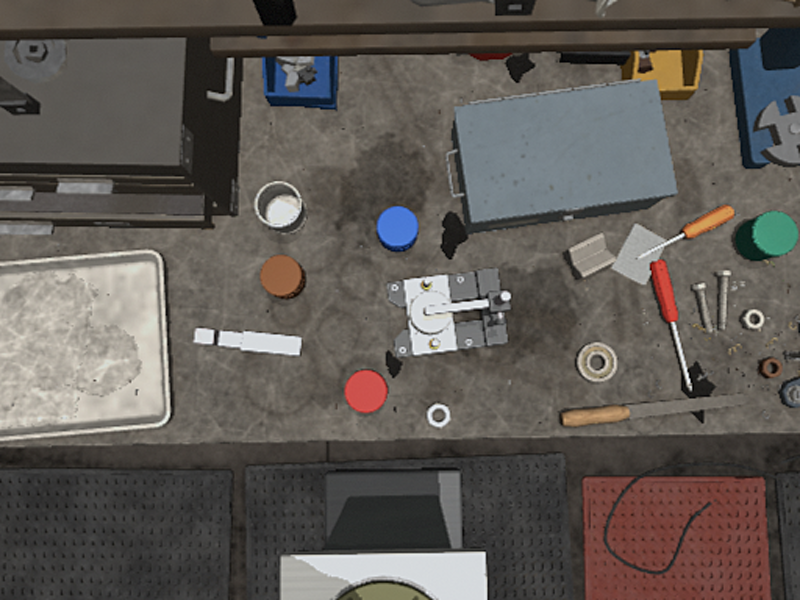

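The top view shows the wedge at (250,342) with its toe to the right, and the fixture with the grey piston at (430,312). Look-alikes for the piston are blue (398,228), brown (282,276) and red (366,391). The tray is no look-alike for the wedge. I'll check the choice in one enlarged crop.

Run:
```python
from rig import capture
import cv2
a=capture("top")[:,:,::-1]
c=a[160:240,118:334]
cv2.imwrite("pics/c1.png",cv2.resize(c,None,fx=3.7,fy=3.7,interpolation=cv2.INTER_CUBIC))
```

```text
(no output)
```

View pics/c1.png

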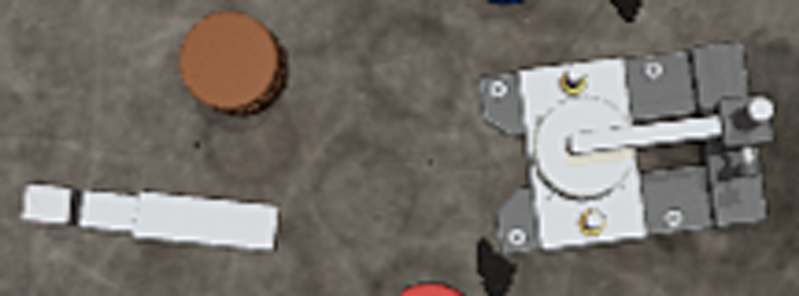

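```bash
cat > h.py <<'E'
import numpy as np
from rig import get_calibration
def ray(name,u,v,z,T=None):
    c=get_calibration(name);T=c["world_from_camera"] if T is None else T
    d=T[:3,:3]@np.linalg.solve(c["intrinsics"],[u,v,1.]);o=T[:3,3]
    return o+d*(z-o[2])/d[2]
E
python3 - <<'E'
from h import *
f=lambda x,y,z:ray("top",(x+.5)/3.7+118-.5,(y+.5)/3.7+160-.5,z)
g=np.mean([f(x,y,.054) for x,y in((24,185),(72,189),(70,225),(22,220))],0)
s=(f(135,193,.022)+f(131,240,.022))/2
t=f(276.5,228,.004)
an=lambda d:np.degrees(np.arctan2(d[1],d[0]))
print("grip",g,"step",s,"toe",t,np.linalg.norm((t-g)[:2]),an(t-g),an(t-s))
a=(f(498,90,.01)+f(517,237,.01))/2;b=(f(654,70,.01)+f(673,217,.01))/2
print("screws",a,b,an(b-a)); e=f(498,90,.01)-f(517,237,.01);print(an(e)-90, np.linalg.norm(e))
e=f(654,70,.01)-f(673,217,.01);print(an(e)-90, np.linalg.norm(e))
l=(f(520,73,.022)+f(542,250,.022))/2;r=(f(627,62,.022)+f(643,240,.022))/2
print("plate",l,r,(l+r)/2,an(r-l),an(f(520,73,.022)-f(542,250,.022))-90,an(f(627,62,.022)-f(643,240,.022))-90)
p=f(573,80,.076);q=f(592,215,.076);print("pillars",(p+q)/2,an(p-q)-90,np.linalg.norm(p-q))
E
```

```text
grip [0.4864577 0.2644322 0.054    ] step [0.4793816  0.21666731 0.022     ] toe [0.47073349 0.12461872 0.004     ] 0.1406949227662674 -96.41683953330389 -95.36727299276029
screws [ 0.51106587 -0.03100533  0.01      ] [ 0.52261757 -0.13580768  0.01      ] -83.71004010018953
-83.61214002583108 0.09947302044475301
-84.17188826695892 0.09960028571344176
plate [ 0.51134115 -0.04671335  0.022     ] [ 0.51707863 -0.11579336  0.022     ] [ 0.51420989 -0.08125335  0.022     ] -85.25215529592654 -83.97490925659487 -86.29307660045139
pillars [ 0.51549125 -0.07919049  0.076     ] -83.23883698956642 0.08623493326797708
```

Emit:
send_rows(rows=[[-40,-25,0,0,0,8,87],[-80,-50,0,0,0,16,87],[-120,-75,0,0,0,24,87],[-160,-100,0,0,0,32,87],[-200,-125,0,0,0,40,87],[-240,-150,0,0,0,48,87],[-280,-175,0,0,0,56,87],[-310,-195,20,0,0,64,87]])

```text
time: 0.95
tool_pos: [0.4671, 0.2944, 0.224]
ee_rot: [[-0.041, 0.999, 0.005], [0.999, 0.041, 0.003], [0.003, 0.005, -1.0]]
ft_force: [0.2, 1.2, -0.5]
width: 1.0
grasp_force: 0.0
```

Run:
```python
from rig import telemetry
s=telemetry.observe();print(s["time"],s["tool_pos"],s["ee_rot"],s["joints"],s["ft_force"])
```

```text
0.95 [0.46707665 0.29438277 0.22401695] [[-0.04148549  0.99912636  0.00504691]
 [ 0.99913552  0.04147129  0.00288703]
 [ 0.0026752   0.00516232 -0.9999831 ]] [-48.2100925    6.66046397  14.32497039  99.4722834   -1.68745101
  73.74687051 -31.13767805] [ 0.2272644   1.16806092 -0.45539353]
```

Emit:
send_rows(rows=[[-10,6,20,0,0,3,87],[-20,12,40,0,0,6,87],[-31,18,60,0,0,8.5,87],[-31,18,60,0,0,8.5,87],[-31,18,60,0,0,8.5,87],[-31,18,60,0,0,8.5,87],[-31,18,60,0,0,8.5,87],[-31,18,60,0,0,8.5,87]])

```text
time: 1.75
tool_pos: [0.4835, 0.2674, 0.1625]
ee_rot: [[0.097, 0.995, 0.001], [0.995, -0.097, 0.001], [0.001, 0.001, -1.0]]
ft_force: [-0.4, 0.5, -0.2]
width: 1.0
grasp_force: 0.0
```

```bash
cat >> h.py <<'E'
def wristT(s):
    T=np.eye(4);T[:3,:3]=s["ee_rot"];T[:3,3]=s["tool_pos"]
    return T@get_calibration("wrist")["tool_from_camera"]
E
python3 - <<'E'
from rig import telemetry,capture
import cv2,pickle
from h import *
s=telemetry.observe();a=capture("wrist");T=wristT(s);np.save("T1.npy",T);print(s["tool_pos"],s["ft_force"],s["ee_rot"])
cv2.imwrite("pics/w1.png",cv2.resize(a[:,:,::-1],(768,576),interpolation=cv2.INTER_CUBIC))
E
```

```text
[0.48352269 0.26744858 0.16251212] [-0.35758796  0.49175846 -0.2218469 ] [[ 0.09687038  0.99529625  0.0012297 ]
 [ 0.99529621 -0.09687179  0.00114357]
 [ 0.00125731  0.00111314 -0.99999859]]
```

View pics/w1.png

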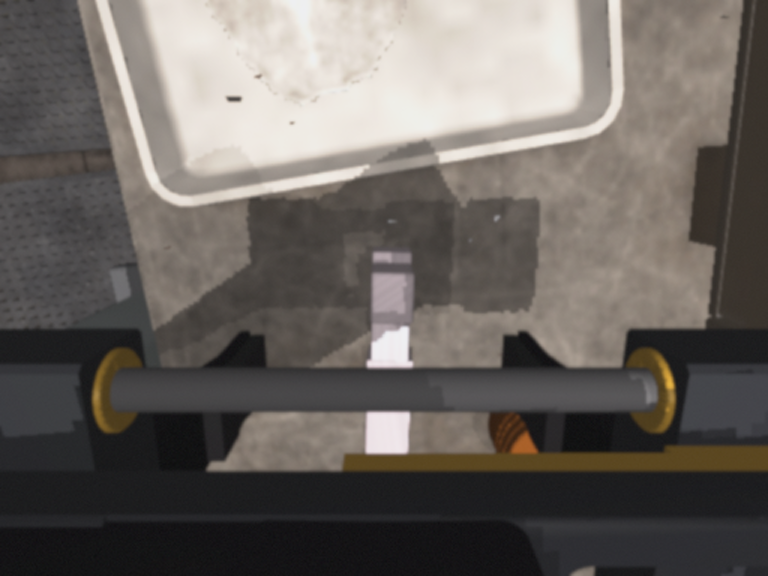

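Run:
```python
from h import *
T=np.load("T1.npy")
f=lambda u,v,z:ray("wrist",(u+.5)/1.5-.5,(v+.5)/1.5-.5,z,T)
for p in((392.5,272,.054),(393,325,.054),(388.5,363,.022),(387,450,.007)):print(p,f(*p))
```

```text
(392.5, 272, 0.054) [0.48910312 0.28107239 0.054     ]
(393, 325, 0.054) [0.48657112 0.25063395 0.054     ]
(388.5, 363, 0.022) [0.48093363 0.21432659 0.022     ]
(387, 450, 0.007) [0.47308579 0.14111598 0.007     ]
```

Emit:
send_rows(rows=[[-1,2,30,0,0,0.5,87],[-2,4,60,0,0,1,87],[-2,4,90,0,0,1,87],[-2,4,110,0,0,1,87],[-2,4,120,0,0,1,87],[-2,4,126,0,0,1,87],[-2,4,126,0,0,1,87],[-2,4,126,0,0,1,87]])

```text
time: 2.6
tool_pos: [0.488, 0.2647, 0.0367]
ee_rot: [[0.115, 0.993, 0.002], [0.993, -0.115, 0.001], [0.001, 0.001, -1.0]]
ft_force: [-0.1, -0.1, -0.3]
width: 1.003
grasp_force: 0.0
```

Emit:
send_rows(rows=[[0,0,0,0,0,0,10],[0,0,0,0,0,0,10],[0,0,0,0,0,0,10],[0,0,0,0,0,0,10],[0,0,0,0,0,0,10],[0,0,0,0,0,0,10],[0,0,0,0,0,0,10],[0,0,0,0,0,0,10]], grip_force=25)

```text
time: 3.4
tool_pos: [0.4872, 0.2642, 0.0355]
ee_rot: [[0.116, 0.993, -0.0], [0.993, -0.116, 0.0], [0.0, -0.0, -1.0]]
ft_force: [-0.7, -0.9, 0.4]
width: 0.358
grasp_force: 0.0
```

Emit:
send_rows(rows=[[0,0,0,0,0,0,10],[0,0,0,0,0,0,10],[0,0,0,0,0,0,10],[0,0,0,0,0,0,10],[0,0,-5,0,0,0,10],[0,0,-10,0,0,0,10],[0,0,-20,0,0,0,10],[0,0,-20,0,0,0,10]])

```text
time: 4.2
tool_pos: [0.4883, 0.2648, 0.0574]
ee_rot: [[0.116, 0.993, 0.003], [0.993, -0.116, 0.002], [0.002, 0.002, -1.0]]
ft_force: [-0.3, 1.5, -1.7]
width: 0.276
grasp_force: 25.0
```

Emit:
send_rows(rows=[[-15,2,0,0,0,-2,10],[-35,5,0,0,0,-4,10],[-55,9,0,0,0,-6,10],[-75,12,0,0,0,-8,10],[-95,15,0,0,0,-10,10],[-110,17,0,0,0,-12,10],[-120,19,0,0,0,-12.7,10],[-120,19,0,0,0,-12.7,10]])

```text
time: 5.0
tool_pos: [0.4925, 0.141, 0.0558]
ee_rot: [[-0.103, 0.995, 0.0], [0.995, 0.103, -0.0], [-0.0, 0.0, -1.0]]
ft_force: [-1.3, 0.4, -1.2]
width: 0.276
grasp_force: 25.0
```

Run:
```python
from rig import telemetry,capture
import cv2
from h import *
a=capture("top");s=telemetry.observe();print(s["tool_pos"],s["ft_force"],s["ee_rot"],s["width"],s["grasp_force"])
cv2.imwrite("pics/t2.png",cv2.resize(a[150:250,170:340,::-1],None,fx=4.7,fy=4.7,interpolation=cv2.INTER_CUBIC))
```

```text
[0.49238254 0.14232896 0.05580993] [-0.40646807  0.85280407 -1.89236175] [[-1.03779009e-01  9.94600300e-01  4.01848081e-04]
 [ 9.94600330e-01  1.03778866e-01  3.60650036e-04]
 [ 3.16999296e-04  4.37106137e-04 -9.99999854e-01]] 0.27274337379444086 24.97857856888004
```

View pics/t2.png

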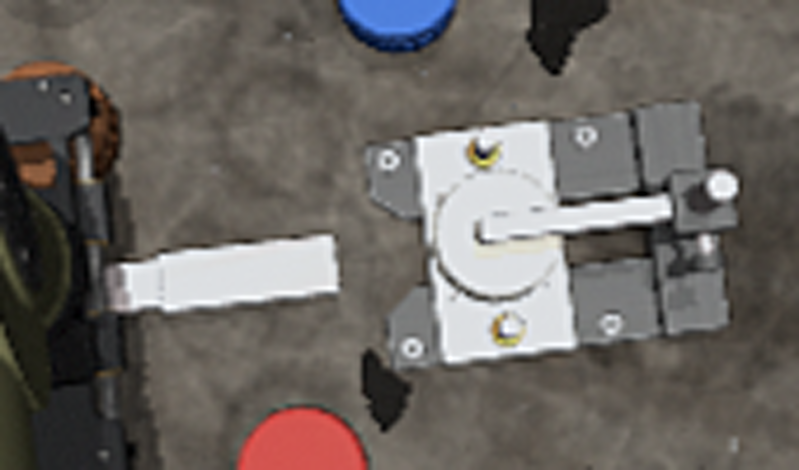

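Run:
```python
from h import *
f=lambda x,y,z:ray("top",(x+.5)/4.7+170-.5,(y+.5)/4.7+150-.5,z)
an=lambda d:np.degrees(np.arctan2(d[1],d[0]))
dz=.0198
t=f(337,263,.004+dz);s=f(160.5,282,.022+dz);print("toe",t,"step",s,an(t-s),np.linalg.norm((t-s)[:2]))
A=[f(*p,.01) for p in((388,160),(412,348),(586,136),(611,324))]
a=(A[0]+A[1])/2;b=(A[2]+A[3])/2;print("screw",a,b,an(b-a),an(A[0]-A[1])-90,an(A[2]-A[3])-90)
P=[f(*p,.022) for p in((413,137),(443,361),(551,122),(577,347))]
l=(P[0]+P[1])/2;r=(P[2]+P[3])/2;print("plate",l,r,(l+r)/2,an(r-l),an(P[0]-P[1])-90,an(P[2]-P[3])-90)
# channel inner ends at plate front
M=[f(425,217,.01),f(430,288,.01)];print("chan",(M[0]+M[1])/2)
for yaw in(-84,-84.5):
  d=np.array([np.cos(np.radians(yaw)),np.sin(np.radians(yaw))]);n=np.array([-d[1],d[0]])
  print(yaw,"lat of toe,step vs screwmid",[1000*n@((p-(a+b)/2)[:2]) for p in(t,s,(l+r)/2,a,b)], "toe-front edge",1000*d@((t-l)[:2]))
```

```text
toe [0.50616754 0.00188539 0.0238    ] step [0.49681227 0.09156597 0.0418    ] -84.04457850888829 0.09016722227489936
screw [ 0.51150817 -0.03080323  0.01      ] [ 0.52231364 -0.13576696  0.01      ] -84.12240365740266 -83.7008633257432 -83.96180407204746
plate [ 0.51307658 -0.04556889  0.022     ] [ 0.51938725 -0.1167005   0.022     ] [ 0.51623192 -0.08113469  0.022     ] -84.93010029227416 -83.4280332727339 -84.84600175857703
chan [ 0.51184135 -0.04533624  0.01      ]
-84 lat of toe,step vs screwmid [np.float64(-1.7817705899375333), np.float64(-1.7116167330873822), np.float64(-0.45048912728958174), np.float64(0.11271191758015409), np.float64(-0.11271191758004395)] toe-front edge -47.916512411811155
-84.5 lat of toe,step vs screwmid [np.float64(-2.5306742325703286), np.float64(-3.2473702747771185), np.float64(-0.4697540913218289), np.float64(-0.34769657253126773), np.float64(0.34769657253137787)] toe-front edge -47.89801258388703
```

Emit:
send_rows(rows=[[0,1.5,5,0,0,0,10],[0,1.5,10,0,0,0,10],[0,1.5,15,0,0,0,10],[0,1.5,18,0,0,0,10],[0,1.5,20,0,0,0,10],[0,1.5,20,0,0,0,10],[0,1.5,20,0,0,0,10],[0,1.5,20,0,0,0,10]])

```text
time: 5.85
tool_pos: [0.4937, 0.1431, 0.0356]
ee_rot: [[-0.106, 0.994, 0.0], [0.994, 0.106, 0.0], [0.0, 0.0, -1.0]]
ft_force: [0.4, 0.6, -1.3]
width: 0.276
grasp_force: 25.0
```

Run:
```python
from rig import telemetry
s=telemetry.observe();print(s["tool_pos"],s["ft_force"],s["ft_torque"])
```

```text
[0.4937345  0.14306734 0.03557395] [ 0.4435005   0.64366296 -1.32235394] [-0.04368922  0.09845158 -0.03595314]
```

Emit:
send_rows(rows=[[-8,0,0.7,0,0,0,10],[-18,0,0.7,0,0,0,10],[-28,0,0.7,0,0,0,10],[-38,0,0.7,0,0,0,10],[-48,0,0.7,0,0,0,10],[-56,0,0.7,0,0,0,10],[-62,0,0.7,0,0,0,10],[-62,0,0.7,0,0,0,10]])

```text
time: 6.65
tool_pos: [0.501, 0.0796, 0.0355]
ee_rot: [[-0.104, 0.995, 0.001], [0.995, 0.104, -0.0], [-0.0, 0.001, -1.0]]
ft_force: [-0.3, 0.6, 6.0]
width: 0.273
grasp_force: 25.0
```

Emit:
send_rows(rows=[[0,0,0,0,0,0,10],[0,0,0,0,0,0,10],[0,0,0,0,0,0,10],[0,0,0,0,0,0,10],[0,0,0,0,0,0,10],[0,0,0,0,0,0,10],[0,0,0,0,0,0,10],[0,0,0,0,0,0,10]])

```text
time: 7.45
tool_pos: [0.501, 0.0796, 0.0355]
ee_rot: [[-0.104, 0.995, 0.001], [0.995, 0.104, -0.001], [-0.001, 0.001, -1.0]]
ft_force: [0.4, 1.4, 6.7]
width: 0.272
grasp_force: 25.0
```

Run:
```python
from rig import telemetry,capture
import cv2
a=capture("top");s=telemetry.observe();print(s["tool_pos"],s["ft_force"],s["ft_torque"])
cv2.imwrite("pics/t3.png",cv2.resize(a[150:250,170:340,::-1],None,fx=4.7,fy=4.7,interpolation=cv2.INTER_CUBIC))
```

```text
[0.5009818  0.07955828 0.03550662] [-0.84495055  1.78432442  6.6343035 ] [ 0.14458659  0.16064107 -0.03636677]
```

View pics/t3.png

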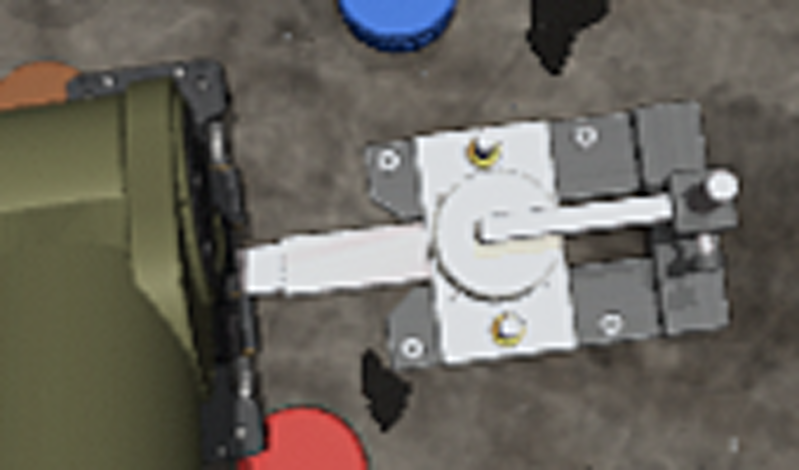

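Emit:
send_rows(rows=[[-2,0,-0.3,0,0,0,10],[-4,0,-0.3,0,0,0,10],[-7,0,-0.3,0,0,0,10],[-10,0,-0.3,0,0,0,10],[-13,0,-0.3,0,0,0,10],[-16,0,-0.3,0,0,0,10],[-19,0,-0.3,0,0,0,10],[-21,0,-0.3,0,0,0,10]])

```text
time: 8.3
tool_pos: [0.5025, 0.0618, 0.0355]
ee_rot: [[-0.106, 0.994, 0.0], [0.994, 0.106, 0.003], [0.003, 0.001, -1.0]]
ft_force: [-0.9, 10.5, 4.8]
width: 0.274
grasp_force: 25.0
```

Emit:
send_rows(rows=[[-1,0,0,0,0,0,10],[-2,0,0,0,0,0,10],[-3,0,0,0,0,0,10],[-4,0,0,0,0,0,10],[-5,0,0,0,0,0,10],[-6,0,0,0,0,0,10],[-7,0,0,0,0,0,10],[-8,0,0,0,0,0,10]])

```text
time: 9.1
tool_pos: [0.503, 0.057, 0.0355]
ee_rot: [[-0.108, 0.994, -0.0], [0.994, 0.108, 0.006], [0.006, 0.0, -1.0]]
ft_force: [-1.8, 13.6, 4.4]
width: 0.276
grasp_force: 25.0
```

Emit:
send_rows(rows=[[-1,0,0,0,0,0,10],[-2,0,0,0,0,0,10],[-3,0,0,0,0,0,10],[-4,0,0,0,0,0,10],[-5,0,0,0,0,0,10],[-6,0,0,0,0,0,10],[-7,0,0,0,0,0,10],[-8,0,0,0,0,0,10]], grip_force=45)

```text
time: 9.9
tool_pos: [0.5039, 0.0491, 0.0355]
ee_rot: [[-0.108, 0.994, -0.0], [0.994, 0.108, 0.006], [0.006, 0.0, -1.0]]
ft_force: [-1.1, 12.5, 5.2]
width: 0.27
grasp_force: 45.0
```

Emit:
send_rows(rows=[[-0.5,0,0,0,0,0,10],[-1,0,0,0,0,0,10],[-1.5,0,0,0,0,0,10],[-2,0,0,0,0,0,10],[-2.5,0,0,0,0,0,10],[-3,0,0,0,0,0,10],[-3.5,0,0,0,0,0,10],[-4,0,0,0,0,0,10]])

```text
time: 10.7
tool_pos: [0.5043, 0.0452, 0.0355]
ee_rot: [[-0.108, 0.994, -0.0], [0.994, 0.108, 0.006], [0.006, 0.0, -1.0]]
ft_force: [-1.4, 13.9, 4.9]
width: 0.275
grasp_force: 45.0
```

Emit:
send_rows(rows=[[-0.5,0,0,0,0,0,10],[-1,0,0,0,0,0,10],[-1.5,0,0,0,0,0,10],[-2,0,0,0,0,0,10],[-2.5,0,0,0,0,0,10],[-3,0,0,0,0,0,10],[-3.5,0,0,0,0,0,10],[-4,0,0,0,0,0,10]])

```text
time: 11.5
tool_pos: [0.5047, 0.0412, 0.0355]
ee_rot: [[-0.109, 0.994, -0.0], [0.994, 0.109, 0.006], [0.006, 0.0, -1.0]]
ft_force: [-0.8, 13.8, 5.8]
width: 0.274
grasp_force: 45.0
```

Run:
```python
from rig import telemetry
s=telemetry.observe();print(s["tool_pos"],s["ft_force"])
```

```text
[0.50473005 0.04123254 0.03550178] [-0.79709863 13.76982398  5.81209346]
```

Emit:
send_rows(rows=[[-0.5,0,0,0,0,0,10],[-1,0,0,0,0,0,10],[-1.5,0,0,0,0,0,10],[-2,0,0,0,0,0,10],[-2.5,0,0,0,0,0,10],[-3,0,0,0,0,0,10],[-3.5,0,0,0,0,0,10],[-4,0,0,0,0,0,10]])

```text
time: 12.3
tool_pos: [0.505, 0.0391, 0.0355]
ee_rot: [[-0.109, 0.994, -0.001], [0.994, 0.109, 0.008], [0.008, 0.0, -1.0]]
ft_force: [-2.0, 18.6, 5.2]
width: 0.273
grasp_force: 45.0
```

Emit:
send_rows(rows=[[-0.3,0,0,0,0,0,10],[-0.6,0,0,0,0,0,10],[-0.8,0,0,0,0,0,10],[-1,0,0,0,0,0,10],[-1,0,0,0,0,0,10],[-1,0,0,0,0,0,10],[-1,0,0,0,0,0,10],[-1,0,0,0,0,0,10]])

```text
time: 13.1
tool_pos: [0.505, 0.0391, 0.0355]
ee_rot: [[-0.11, 0.994, -0.001], [0.994, 0.11, 0.009], [0.009, 0.0, -1.0]]
ft_force: [-2.8, 19.0, 5.2]
width: 0.271
grasp_force: 45.0
```

Run:
```python
from rig import telemetry,capture
import numpy as np
F=[];P=[]
for i in range(8):
    capture("top");s=telemetry.observe();F.append(s["ft_force"]);P.append(s["tool_pos"])
print(np.mean(F,0),np.std(F,0),np.mean(P,0))
```

```text
[-2.29952634 19.41147342  5.76977956] [0.48650895 0.53720841 0.46429841] [0.50495437 0.03904547 0.03551882]
```

Emit:
send_rows(rows=[[-0.5,0,0,0,0,0,10],[-0.9,0,0,0,0,0,10],[-1.2,0,0,0,0,0,10],[-1.5,0,0,0,0,0,10],[-1.8,0,0,0,0,0,10],[-2,0,0,0,0,0,10],[-2,0,0,0,0,0,10],[-2,0,0,0,0,0,10]])

```text
time: 14.3
tool_pos: [0.505, 0.0387, 0.0355]
ee_rot: [[-0.111, 0.994, -0.001], [0.994, 0.111, 0.01], [0.011, -0.0, -1.0]]
ft_force: [-3.0, 22.0, 5.9]
width: 0.271
grasp_force: 45.0
```

Run:
```python
from rig import telemetry,capture
import numpy as np
F=[];P=[]
for i in range(8):
    capture("top");s=telemetry.observe();F.append(s["ft_force"]);P.append(s["tool_pos"])
print(np.mean(F,0),np.mean(P,0))
```

```text
[-2.70051352 22.70496904  5.98491875] [0.50495677 0.03864187 0.03552812]
```

Emit:
send_rows(rows=[[1,0,0,0,0,0,10],[2,0,0,0,0,0,10],[3,0,0,0,0,0,10],[4,0,0,0,0,0,10],[5,0,0,0,0,0,10],[6,0,0,0,0,0,10],[7,0,0,0,0,0,10],[7,0,0,0,0,0,10]])

```text
time: 15.5
tool_pos: [0.5049, 0.0388, 0.0355]
ee_rot: [[-0.108, 0.994, 0.0], [0.994, 0.108, 0.003], [0.003, 0.0, -1.0]]
ft_force: [-0.7, 9.2, 5.4]
width: 0.269
grasp_force: 45.0
```

Run:
```python
from rig import telemetry,capture
import numpy as np
F=[];P=[]
for i in range(8):
    capture("top");s=telemetry.observe();F.append(s["ft_force"]);P.append(s["tool_pos"])
print(np.mean(F,0),np.mean(P,0),s["ee_rot"],s["ft_torque"])
```

```text
[-0.97565982  8.60939734  5.77777076] [0.50493679 0.03884927 0.03551478] [[-1.07570303e-01  9.94197480e-01  9.68680324e-07]
 [ 9.94193209e-01  1.07569838e-01  2.93135313e-03]
 [ 2.91423970e-03  3.16289599e-04 -9.99995704e-01]] [1.67162601 0.36223112 0.14061549]
```

Emit:
send_rows(rows=[[1,0,0,0,0,0,10],[2,0,0,0,0,0,10],[3,0,-0.1,0,0,0,10],[3.5,0,-0.2,0,0,0,10],[3.5,0,-0.2,0,0,0,10],[3.5,0,-0.2,0,0,0,10],[3.5,0,-0.2,0,0,0,10],[3.5,0,-0.2,0,0,0,10]])

```text
time: 16.7
tool_pos: [0.5049, 0.0389, 0.0355]
ee_rot: [[-0.105, 0.994, 0.001], [0.994, 0.105, -0.001], [-0.001, 0.0, -1.0]]
ft_force: [1.0, -0.6, 4.9]
width: 0.269
grasp_force: 45.0
```

Emit:
send_rows(rows=[[0,0,0,0,0,0,32],[0,0,0,0,0,0,40],[0,0,0,0,0,0,50],[0,0,0,0,0,0,60],[0,0,0,0,0,0,60],[0,0,0,0,0,0,60],[0,0,0,0,0,0,60],[0,0,0,0,0,0,60]])

```text
time: 17.5
tool_pos: [0.5047, 0.04, 0.0354]
ee_rot: [[-0.106, 0.994, 0.0], [0.994, 0.106, 0.0], [0.0, 0.0, -1.0]]
ft_force: [-0.7, -0.3, -0.3]
width: 0.687
grasp_force: 0.0
```

Run:
```python
from rig import telemetry,capture
import cv2
s=telemetry.observe();print(s["time"],s["tool_pos"],s["ft_force"],s["width"],s["grasp_force"])
a=capture("wrist");cv2.imwrite("pics/w2.png",a[:,:,::-1])
```

```text
17.5 [0.50465577 0.04003488 0.03539436] [-0.65967066 -0.34208583 -0.3442475 ] 0.6867316462695265 0.0
```

View pics/w2.png

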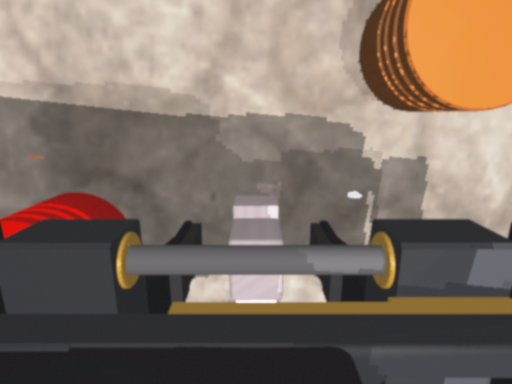

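The jaws are clear of the block. Before leaving, I'll test that the wedge is still nipped: re-grip and push to about 17 N. Free lifting needed about 13.5 N, so it shouldn't move.

Emit:
send_rows(rows=[[0,0,0,0,0,0,10],[0,0,0,0,0,0,10],[0,0,0,0,0,0,10],[0,0,0,0,0,0,10],[0,0,0,0,0,0,10],[0,0,0,0,0,0,10],[0,0,0,0,0,0,10],[0,0,0,0,0,0,10]], grip_force=30)

```text
time: 18.35
tool_pos: [0.5047, 0.0401, 0.0354]
ee_rot: [[-0.106, 0.994, 0.0], [0.994, 0.106, -0.0], [-0.0, 0.0, -1.0]]
ft_force: [1.5, 0.8, -1.4]
width: 0.27
grasp_force: 30.2
```

Emit:
send_rows(rows=[[0,0,0.4,0,0,0,10],[0,0,0.4,0,0,0,10],[-1,0,0.4,0,0,0,10],[-2,0,0.4,0,0,0,10],[-3,0,0.4,0,0,0,10],[-4,0,0.4,0,0,0,10],[-4,0,0.4,0,0,0,10],[-4,0,0.4,0,0,0,10]])

```text
time: 19.15
tool_pos: [0.5048, 0.04, 0.0354]
ee_rot: [[-0.108, 0.994, -0.0], [0.994, 0.108, 0.005], [0.005, 0.0, -1.0]]
ft_force: [-2.4, 8.7, 4.9]
width: 0.272
grasp_force: 30.0
```

Emit:
send_rows(rows=[[-1,0,0,0,0,0,10],[-2,0,0,0,0,0,10],[-3,0,0,0,0,0,10],[-3.5,0,0,0,0,0,10],[-4,0,0,0,0,0,10],[-4,0,0,0,0,0,10],[-4,0,0,0,0,0,10],[-4,0,0,0,0,0,10]])

```text
time: 19.95
tool_pos: [0.5049, 0.0398, 0.0354]
ee_rot: [[-0.11, 0.994, -0.001], [0.994, 0.11, 0.009], [0.009, -0.0, -1.0]]
ft_force: [-3.1, 16.1, 5.5]
width: 0.273
grasp_force: 30.0
```

Run:
```python
from rig import telemetry,capture
import numpy as np
F=[];P=[]
for i in range(6):
    capture("top");s=telemetry.observe();F.append(s["ft_force"]);P.append(s["tool_pos"])
print(np.mean(F,0),np.mean(P,0))
```

```text
[-3.58592377 16.41991119  5.1242159 ] [0.50486434 0.03978793 0.03536468]
```

Still nipped: no slip at 16.4 N. I'll bring it back to about 21 N, then relax and release.

Emit:
send_rows(rows=[[-1,0,0,0,0,0,10],[-2,0,0,0,0,0,10],[-2.5,0,0,0,0,0,10],[-3,0,0,0,0,0,10],[-3,0,0,0,0,0,10],[-3,0,0,0,0,0,10],[-3,0,0,0,0,0,10],[-3,0,0,0,0,0,10]])

```text
time: 21.05
tool_pos: [0.505, 0.0395, 0.0354]
ee_rot: [[-0.111, 0.994, -0.001], [0.994, 0.111, 0.012], [0.012, 0.0, -1.0]]
ft_force: [-4.7, 21.5, 4.4]
width: 0.274
grasp_force: 30.0
```

Emit:
send_rows(rows=[[2,0,0,0,0,0,10],[4,0,0,0,0,0,10],[6,0,0,0,0,0,10],[8,0,0,0,0,0,10],[10,0,-0.2,0,0,0,10],[10.5,0,-0.3,0,0,0,10],[10.5,0,-0.3,0,0,0,10],[10.5,0,-0.3,0,0,0,10]])

```text
time: 21.85
tool_pos: [0.505, 0.0397, 0.0354]
ee_rot: [[-0.106, 0.994, 0.001], [0.994, 0.106, 0.001], [0.0, 0.001, -1.0]]
ft_force: [0.1, 3.1, 2.3]
width: 0.273
grasp_force: 30.0
```

Emit:
send_rows(rows=[[0,0,0,0,0,0,32],[0,0,0,0,0,0,45],[0,0,0,0,0,0,60],[0,0,0,0,0,0,70],[0,0,0,0,0,0,70],[0,0,0,0,0,0,70],[0,0,0,0,0,0,70],[0,0,0,0,0,0,70]])

```text
time: 22.65
tool_pos: [0.5047, 0.0395, 0.0353]
ee_rot: [[-0.106, 0.994, 0.0], [0.994, 0.106, 0.0], [0.0, 0.0, -1.0]]
ft_force: [0.2, 0.4, -1.4]
width: 0.799
grasp_force: 0.0
```

Emit:
send_rows(rows=[[0,0,-10,0,0,0,70],[0,0,-25,0,0,0,70],[0,0,-45,0,0,0,70],[0,0,-70,0,0,0,70],[20,0,-100,0,0,0,70],[50,0,-120,0,0,0,70],[80,0,-130,0,0,0,70],[80,0,-130,0,0,0,70]])

```text
time: 23.45
tool_pos: [0.4967, 0.1245, 0.168]
ee_rot: [[-0.112, 0.994, 0.004], [0.994, 0.112, 0.004], [0.003, 0.004, -1.0]]
ft_force: [0.2, 0.4, 0.3]
width: 0.803
grasp_force: 0.0
```

Run:
```python
from rig import telemetry,capture
import cv2
a=capture("top");s=telemetry.observe();print(s["time"],s["tool_pos"],s["ft_force"])
cv2.imwrite("pics/t4.png",cv2.resize(a[130:290,130:350,::-1],None,fx=3.6,fy=3.6,interpolation=cv2.INTER_CUBIC))
```

```text
23.5 [0.49648119 0.12150228 0.16688257] [ 0.50352758 -0.03432201 -0.00666068]
```

View pics/t4.png

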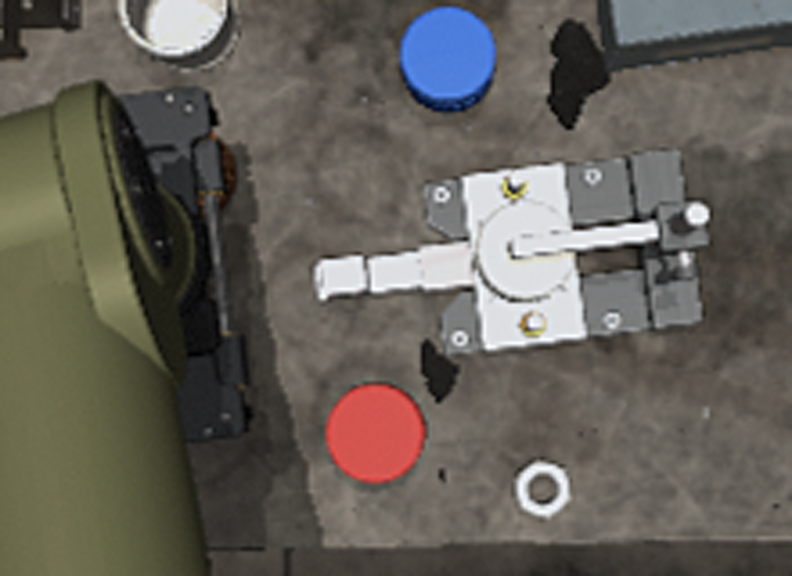

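The wedge sits straight in the channel, with its grip block at about (340,277) and the piston at (525,250). The arm is clear and the nut, cup and blue and red look-alikes in view look undisturbed. Handing in.

```bash
python3 -c "
from rig import order
print(order.job_done())"
```

```text
the job is handed in; nothing more can be done
None
```

The job is handed in, with no verdict shown: the wedge is under the lift plate holding the piston against the finger with an estimated 5–6 N (inferred from the push force, not measured), and the arm is clear.

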